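Hold a tester's probe rod at half stroke under its raised screen

ROBOT

A 6-joint arm with a two-finger parallel gripper is mounted at the origin on the work surface. World frame = base frame: x ahead of the robot, y to its left, z up, the work surface at z = 0. Lengths are in m, angles in rad, forces in N, time in s.
With the tool pointing down it reaches from about 0.325 to 0.85 m from the base axis. Payload 4.4 kg.
Tool frame: the origin (TCP) lies midway between the tips of the shut fingers; the grasp point (between the pads) lies 19 mm behind it; z points along the fingers, y is the line along which they close (so a half turn about z gives the same grasp; the last joint's range is limited). The gripper opens to 94 mm and grips with 3 to 60 N. Pads are 16 mm wide; open, the fingers measure 119 mm over their backs; the gripper's body (75 mm by 177 mm) begins 78 mm behind the grasp point.
Start: joints at [-1.266, 0.207, 1.542, -0, 1.393, -0.15], TCP at [0.253, -0.517, 0.205] pointing down, gripper open.
Joint ranges: [-2.73, 2.73], [-0.86, 2.22], [0.23, 2.46], [-1.11, 4.25], [0.08, 2.63], [-2.82, 2.82]. Speed limits (rad/s): [2.79, 2.79, 3.14, 3.14, 3.14, 3.14].

INTERFACE

Orientations are given as a 3x3 rotation matrix whose columns are the frame's x, y, z axes.
In Python, from station import r, get_image, camera_params, state, hand_in gives the robot as it stands (r), with the cameras as plain functions, the readings as plain functions and the job as plain functions.
- The arm moves only by the tool jog_arm, called after "Emit:" as name(argument=value, ...), one argument or row to a line, values as JSON. Schema: {"type":"object","properties":{"offsets":{"type":"object","properties":{"deltas":{"type":"array","items":{"type":"array","items":{"type":"number"},"minItems":5,"maxItems":5},"minItems":1,"maxItems":20}},"additionalProperties":false,"required":["deltas"]},"only":{"type":"string"},"quiet":{"type":"boolean"},"lines":{"type":"string"}},"required":["offsets"],"additionalProperties":false}. offsets is an object whose key "deltas" holds a list of rows, 1 to 20 of them, each of 5 numbers: the finger opening in m, then dx, dy, dz in units of 5 mm, then a turn about the tool's z in units of 0.2 rad; each row shifts and turns the commanded pose from where the row before left it, along the tool's axes as they then stand; what a row does not reach is not made up. A row lasts 1/12 s, in which the tool goes at most 0.0417 m and 0.125 rad, less where a joint would pass 70% of its speed; a pose out of reach is approached as far as the arm can. The fingers move at their own pace and stop on an object; the grip force is fixed at half the most. Time passes only in rows, so rows that do not move let the fingers close. The tool returns the time, the measured TCP pose, the force, the opening and the grip force at its end. only (a regular expression) keeps the lines of the reply that match it, lines (a string "A,B") keeps lines A to B, and quiet returns only ok. Input that does not fit is refused with a message, and nothing moves.
- state(): the state, without advancing time (a new reading comes with each control period).
- get_image(name): name is "scene" or "top"; returns the picture (420x560x3 uint8, red, green, blue); there is no depth.
- camera_params(name): a dict with "K" (3x3 intrinsics, pixels), "xyz" and "orientation" of the camera in the world. Camera axes: x right, y down, z forward; pixel columns grow to the right and rows downward; lengths in m; the calibration is good to about 2 mm. A picture is of the moment at which its call begins. camera_params takes no time and is no camera call.
- hand_in(): hands the job in; it is judged then, once.
The state is a dict: "t": time; "joint_pos": joint angles; "qvel": joint speeds; "tau": joint torques, N m; "tcp_pos": TCP position; "tool_rot": TCP orientation; "wrist_force": force on the tool from outside, world axes, zero at the start; "torque": the same for the moment, N m; "opening": finger opening in m; "grasp_force": force on a finger pad.
Only numpy, scipy, OpenCV 4.12 (cv2) and the standard library are available. Lean on these libraries where they do the work, as an engineer would, in place of code of your own. Each camera call takes 0.05 s, during which the arm holds its last target. There are 200 camera calls.

TASK

Raise the tester's flip-up screen until it leans back just past upright (about 100 degrees open) so that it can be read, and leave it standing there. Then take the probe rod with the widest round head and draw it gently straight up out of its bore until half of its 50 mm shank shows, keeping it upright and never pulling it right out, and finish while still holding it there for the reading. Leave the other two rods seated and do not push the other things on the bench about.

Things in the scene. Friction and masses are not known exactly. Their poses are not given: they have to be found in the camera images.
- tester: Bench tester, fixed. Origin on the bench under its middle; own x points to its rear (front, -x, faces the robot within 17 degrees), y to its left, z up. Right half (y -145 to -5 mm, x -50 to 70 mm): low grey base 50 mm high under the flip-up screen. Left: aluminium rod block (y 45 to 135, x -95 to 95 mm), flat top 60 mm above the bench. The part between is 52 mm high.
- bore_middle (a point): Mouth of the middle of three upright bores in the rod block's top, 60 mm above the bench, at x 0, y 90 mm in the tester's frame; the others lie 65 mm before and behind it (tester's x). Each is 15 mm across and 53 mm deep, open above, and holds one rod.
- screen (a joint): Angle of the flip-up screen in rad: 0 lies flat and shut, 1.57 upright, 1.745 is 100 degrees; mechanical stop at 2.3. Stiff friction hinge: stays wherever it is left; needs about 3 to 5 N at the bar to move. It starts 0 to 0.3 rad open.
- screen_hinge (a point): Middle of the screen's hinge line, on the far (+x) side of the tester, 58 mm above the bench; the line runs along the tester's y. The screen panel is 120 mm wide, 10 mm thick, and reaches 112 mm from the hinge.
- screen_bar (a point): Middle of the screen's round steel lifting bar, 10 mm thick, 90 mm long, parallel to the hinge, 152 mm from it, at hinge height when shut. Two arms near its ends (74 mm clear between) hold it 40 mm beyond the panel's edge (35 mm clear gap): from above a finger fits each side of it. It swings about the hinge with the screen and slips round in a light grip.
- rod_wide: Probe rod to draw: steel, with the widest, round head (28 mm across, 28 mm tall) on a 14 mm shank 50 mm long. Origin on the axis at the head's underside, which rests on the block's top; z up along the rod. A thin dark line rings the shank 25 mm below the head. About 0.16 kg, varies; slides back down if let go. Which rod is in which bore varies.
- rod_slim: Probe rod with a slim round head, 17 mm diameter, 28 mm tall, same shank and origin. Stays seated.
- rod_square: Probe rod with a square head, 18 x 18 x 28 mm tall, same shank and origin. Stays seated.
- phone_white: White phone lying flat, 145 x 70 x 9 mm, origin under its centre; a bystander in front of the rod block (robot side).
- phone_black: Black phone lying flat, 145 x 70 x 9 mm, origin under its centre; a bystander to the robot's left.
- screw_jar: Small clear screw jar, 38 mm across, 42 mm tall, origin under its centre; a bystander standing beside the rod block's outer side.
- driver: Orange-handled screwdriver lying down, 160 mm long; a bystander beside the screen half of the tester.
- battery: Flat black phone battery, 80 x 50 x 7 mm, origin under its centre; a bystander behind the tester.
- spool: Blue spool, 54 mm across, 40 mm tall, origin under its centre; a bystander to the robot's right.

How it is judged:
On the way, in this order (a step that is already met when the one before it is completed fails the run):
1. the screen stands at about 100 degrees, let go, with the rod still seated (value of joint screen between 1.57 and 1.92 rad and contact force between the fingers and tester below 0.1 N and z of rod_wide in the frame of tester below 0.064 m), for 0.3 s.
2. the wide-headed rod is half drawn and held in the fingers (z of rod_wide in the frame of tester between 0.078 and 0.092 m and angle between the z axis of rod_wide and the z axis of tester, either way round below 0.07 rad and contact force between the fingers and rod_wide above 1.5 N), for 0.3 s.
At the end, for the whole second after the job is handed in: The screen stands between 90 and 110 degrees; the wide-headed rod is drawn 18 to 32 mm out, within 4 degrees of its bore's direction, still and gripped by the fingers; the other two rods are seated (within 4 mm) (all of step 2 and value of joint screen between 1.57 and 1.92 rad and z of each of rod_slim, rod_square in the frame of tester below 0.064 m and linear speed of rod_wide below 0.01 m/s); the arm keeps its last pose, push and grip.
It fails at once if the wide-headed rod is pulled nearly or fully out of its bore (over 42 mm) (z of rod_wide in the frame of tester above 0.102 m).
It fails at once if the rod is wrenched hard against its bore (over 40 N) (contact force between rod_wide and tester above 40 N).
It fails at once if another rod is drawn by more than 10 mm (distance of any of rod_slim, rod_square from where it was at the start of the episode above 0.01 m).
It fails at once if a bystander is pushed more than 30 mm (distance of any of phone_white, phone_black, screw_jar, driver, battery, spool from where it was at the start of the episode above 0.03 m).
It also fails if it takes over 51 s, if anything falls off the work surface, if the arm or the gripper's body presses on something with over 40 N, if the wrist force passes 120 N, or if a joint passes its speed limit or range.

## Working session

There is one attempt and no reset: what is moved stays moved. The work goes in short steps, Python scripts to look and compute and a tool call to move; the robot and the scene stay as the last step left them, time stands still between calls to the robot, and variables do not carry over. Pictures are saved under pics/ and viewed, at most 10 in all, crops included, and the job is handed in when it is done.

```bash
mkdir -p pics; ls; python3 - <<'E'
from station import r, get_image, camera_params, state, hand_in
import cv2
for n in("scene","top"):
    cv2.imwrite(f"pics/{n}0.png",get_image(n)[:,:,::-1]); print(n,camera_params(n))
s=state();print(s)
E
```

```text
pics
station.py
scene {'K': array([[402.43454327,   0.        , 279.71005113],
       [  0.        , 402.43454327, 209.80280575],
       [  0.        ,   0.        ,   1.        ]]), 'xyz': array([1.23911321, 0.46379217, 0.63963447]), 'orientation': array([[-0.5722378 ,  0.46705958, -0.67409143],
       [ 0.8200847 ,  0.32366365, -0.47191411],
       [-0.00223311, -0.82285916, -0.56824099]])}
top {'K': array([[453.24278552,   0.        , 287.17725675],
       [  0.        , 453.24278552, 202.1225614 ],
       [  0.        ,   0.        ,   1.        ]]), 'xyz': array([ 0.40177885, -0.01949904,  1.25034159]), 'orientation': array([[ 0.02649019, -0.99120495,  0.12965727],
       [-0.99956229, -0.02797316, -0.00962949],
       [ 0.01317172, -0.12934543, -0.99151211]])}
{'t': 0.1, 'joint_pos': array([-1.26649625e+00,  2.07376721e-01,  1.54274785e+00, -1.85272913e-05,
        1.39353093e+00, -1.50527509e-01]), 'qvel': array([-0.00216091, -0.0036099 , -0.00309903, -0.0018291 , -0.00195652,
       -0.00035295]), 'tau': array([-1.66940663e-04, -3.71862066e+01, -2.82292539e+01,  7.01396260e-02,
        3.11734504e-02, -4.77505557e-05]), 'tcp_pos': array([ 0.25235517, -0.51586877,  0.20441312]), 'tool_rot': array([[ 8.98335436e-01,  4.39309732e-01, -6.35480756e-04],
       [ 4.39310095e-01, -8.98333339e-01,  1.96260961e-03],
       [ 2.91319952e-04, -2.04225487e-03, -9.99997872e-01]]), 'wrist_force': array([-0.27321603, -0.66410202,  0.51737086]), 'torque': array([-0.000873  , -0.01487246, -0.00951948]), 'grasp_force': 0.0, 'opening': 0.09411494675147207}
```

View pics/top0.png

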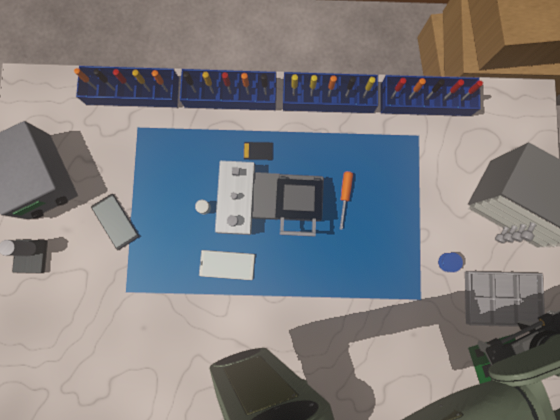

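View pics/scene0.png

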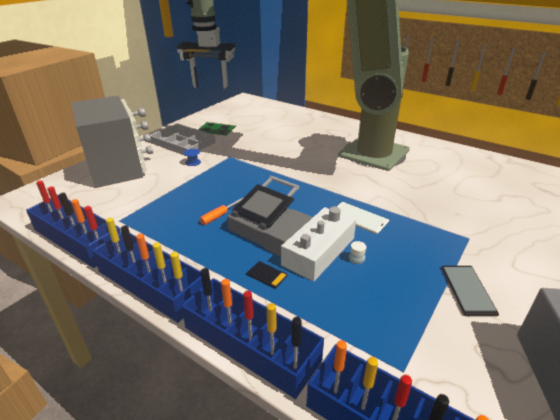

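The top view shows the tester at about (215–325, 160–235) px, with the wide head apparently at the front (234, 220). In the scene view the screen bar is at about (285, 185). I'll enlarge both.

```bash
python3 - <<'E'
import cv2
for n,x,y in(("top",205,145),("scene",225,165)):
    c=cv2.imread(f"pics/{n}0.png")[y:y+110,x:x+150]
    cv2.imwrite(f"pics/{n}0c.png",cv2.resize(c,None,fx=5,fy=5,interpolation=cv2.INTER_CUBIC))
E
```

```text
(no output)
```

View pics/top0c.png

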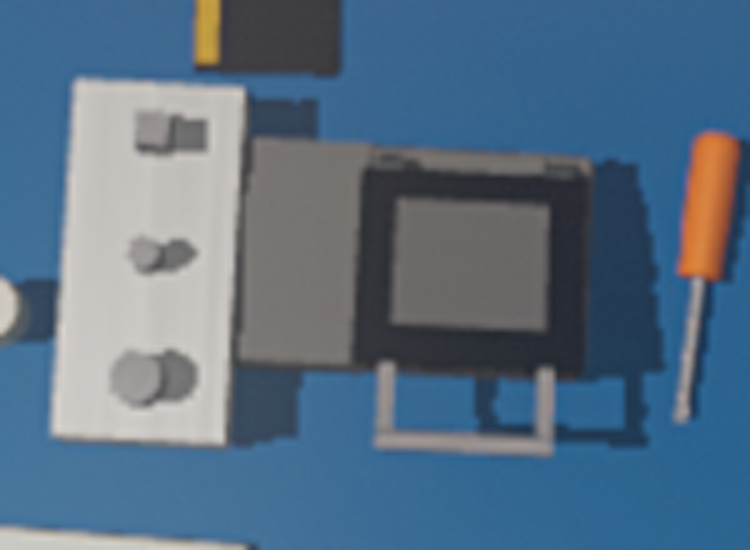

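View pics/scene0c.png

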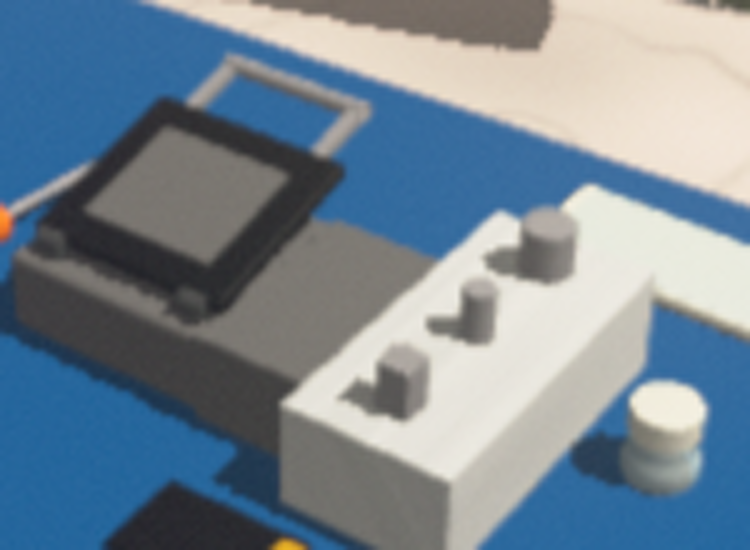

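The crops show the wide round head at the front (robot end), the slim one in the middle and the square one at the back. The bar runs from (376,441) to (553,448) in the top crop and from (233,60) to (368,107) in the scene crop. I'll fit the tester pose and the screen angle to both views.

```bash
cat >h.py <<'E'
import numpy as np
from station import r, get_image, camera_params, state, hand_in
P={n:camera_params(n) for n in("scene","top")}
def proj(n,p):
    c=P[n]; q=(np.atleast_2d(p)-c["xyz"])@c["orientation"]; q=q@c["K"].T
    return q[:,:2]/q[:,2:]
def T(v,l):
    c,s=np.cos(v[2]),np.sin(v[2]); l=np.atleast_2d(l)
    return np.c_[v[0]+c*l[:,0]-s*l[:,1],v[1]+s*l[:,0]+c*l[:,1],l[:,2]]
E
python3 - <<'E'
from h import *
from scipy.optimize import least_squares
blk=np.array([[95,135,60],[95,45,60],[-95,45,60],[-95,135,60]])/1e3
f=lambda a,o:(np.array(a)+.5)/5-.5+o
tb=f([[75,78],[247,88],[228,445],[50,437]],[205,145]); sb=f([[448,482],[282,403],[500,212],[653,278]],[225,165])
tbar=f([[376,441],[553,448]],[205,145]); sbar=f([[368,107],[233,60]],[225,165])
def bar(v):
    hx,th,y0=v[3:]
    return T(v,[[hx-.152*np.cos(th),y0+s*.0475,.058+.152*np.sin(th)] for s in(1,-1)])
def res(v):
    return np.r_[(proj("top",T(v,blk))-tb).ravel(),(proj("scene",T(v,blk))-sb).ravel(),(proj("top",bar(v))-tbar).ravel(),(proj("scene",bar(v))-sbar).ravel()]
s=least_squares(res,[.42,.0,0,.06,.1,-.075],x_scale=.01)
v=s.x;print(v,res(v).round(1))
print("bar",bar(v),bar(v).mean(0)); print("rod",T(v,[-.065,.09,.06])); print("hinge",T(v,[v[3],v[5],.058]))
# wide head top centre
print(proj("top",T(v,[-.065,.09,.088])), f([[137,376]],[205,145]),proj("scene",T(v,[-.065,.09,.088])),f([[549,223]],[225,165]))
E
```

```text
[ 0.56732694  0.01976687 -0.02364876  0.05530816  0.22445961 -0.08059647] [ 0.1 -0.  -0.7 -0.3 -1.2 -0.8  0.  -0.9  0.1 -0.7 -0.5 -0.7 -0.4 -0.7
  0.5 -1.8 -1.1 -0.   0.6  0.5  0.6  0.7 -1.3 -0.6]
bar [[ 0.47369145 -0.01112408  0.09183209]
 [ 0.47144502 -0.10609752  0.09183209]] [ 0.47256823 -0.0586108   0.09183209]
rod [[0.50447331 0.11127873 0.06      ]]
hinge [[ 0.62071381 -0.06211491  0.058     ]]
[[231.40006289 219.59560021]] [[232.  219.8]] [[334.41034618 208.44121195]] [[334.4 209.2]]
```

Fit good to 1–2 px: the predicted wide head lands on the observed one. Screen ≈0.22 rad, bar at (0.473, −0.059, 0.092). First turn so the fingers close along tester x, then go above the bar.

The manual's scale: shifts go in units of 5 mm and turns go in units of 0.2 rad. Converting my numbers, -0.122 rad is -0.61.

Emit:
jog_arm(
  offsets={"deltas": [[0.034,0,0,0,-0.605],[0.034,0,0,0,-0.605],[0.034,0,0,0,-0.605],[0.034,0,0,0,-0.605],[0.034,0,0,0,-0.605],[0.034,0,0,0,-0.605],[0.034,0,0,0,-0.605],[0.034,0,0,0,-0.605],[0.034,0,0,0,-0.61],[0.034,0,0,0,0]]},
)

```text
t: 0.93
tcp_pos: [0.2524, -0.5161, 0.2048]
tool_rot: [[0.024, 1.0, -0.0], [1.0, -0.024, 0.001], [0.001, -0.0, -1.0]]
wrist_force: [-0.1, -0.8, -0.1]
opening: 0.0347
grasp_force: 0.0
```

Emit:
jog_arm(
  offsets={"deltas": [[0.034,6.6,3,0,0],[0.034,6.6,3,0,0],[0.034,6.6,3,0,0],[0.034,6.6,3,0,0],[0.034,6.6,3,0,0],[0.034,6.6,3,0,0],[0.034,6.6,3,0,0],[0.034,6.6,3,0,0],[0.034,6.6,3,0,0],[0.034,6.6,3,0,0],[0.034,6.6,3,0,0],[0.034,6.6,3,0,0],[0.034,6.6,3,0,0],[0.034,6.6,3,0,0],[0.034,0,0,0,0],[0.034,0,0,0,0]]},
)

```text
t: 2.27
tcp_pos: [0.4746, -0.0586, 0.2051]
tool_rot: [[0.024, 1.0, -0.001], [1.0, -0.024, -0.0], [-0.0, -0.001, -1.0]]
wrist_force: [0.9, 0.0, 0.5]
opening: 0.0338
grasp_force: 0.0
```

```bash
python3 -c "
from h import *
s=state();print(s['tcp_pos'],s['tool_rot'],s['joint_pos'])"
```

```text
[ 0.47462451 -0.05856534  0.20512411] [[ 2.42745092e-02  9.99704991e-01 -8.24259197e-04]
 [ 9.99705325e-01 -2.42745884e-02 -8.62557705e-05]
 [-1.06238877e-04 -8.21922492e-04 -9.99999657e-01]] [-3.03774249e-01 -1.26233518e-03  1.77049037e+00 -3.35393256e-04
  1.37312535e+00 -2.79431319e-01]
```

Converted, -0.002 m is -0.4, 0.03 m is 6.

Emit:
jog_arm(
  offsets={"deltas": [[0.034,0,-0.4,6,0],[0.034,0,0,6,0],[0.034,0,0,6,0],[0.034,0,0,4,0],[0.034,0,0,2.4,0],[0.034,0,0,2,0],[0.034,0,0,0,0]]},
)

```text
t: 2.85
tcp_pos: [0.4702, -0.0608, 0.0713]
tool_rot: [[0.029, 1.0, -0.005], [1.0, -0.029, 0.001], [0.001, -0.005, -1.0]]
wrist_force: [-0.1, -0.0, 0.6]
opening: 0.0338
grasp_force: 0.0
```

```bash
python3 -c "
from h import *
import cv2
a=[cv2.resize(cv2.cvtColor(get_image(n),4)[y:y+110,x:x+100],None,fx=4,fy=4,interpolation=2) for n,x,y in(('top',260,180),('scene',230,130))]
cv2.imwrite('pics/g1.png',cv2.hconcat(a))"
```

```text
(no output)
```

View pics/g1.png

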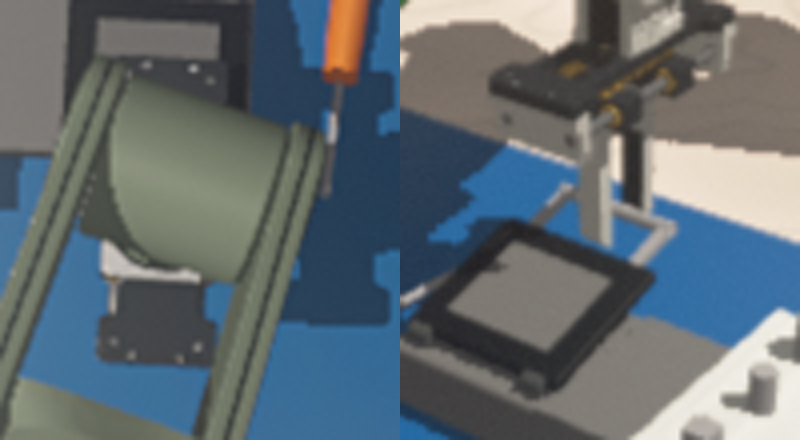

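The right view shows one finger in the gap in front of the bar, at (595,210), and the other behind it, so the bar is straddled. Closing now.

Emit:
jog_arm(
  offsets={"deltas": [[0.0,0,0,0,0],[0.0,0,0,0,0],[0.0,0,0,0,0],[0.0,0,0,0,0],[0.0,0,0,0,0]]},
)

```text
t: 3.37
tcp_pos: [0.4756, -0.0605, 0.0746]
tool_rot: [[0.026, 1.0, 0.007], [1.0, -0.026, -0.001], [-0.001, 0.007, -1.0]]
wrist_force: [5.6, 0.3, -3.2]
opening: 0.009
grasp_force: 30.0
```

```bash
python3 - <<'E'
from h import *
s=state();print(s["tcp_pos"])
hx,hz=.6207,.058; p=s["tcp_pos"]+[0,0,.019]; th=np.arctan2(p[2]-hz,hx-p[0]);print(th,np.hypot(p[2]-hz,hx-p[0]))
th0=.2244
t=np.linspace(th0,1.745,31); x=-.152*np.cos(t);z=.152*np.sin(t)
print(np.c_[np.diff(x),-np.diff(z)].round(4).tolist())
E
```

```text
[ 0.4756268  -0.06048595  0.07460955]
0.24070040547271726 0.14937962653087655
[[0.0019, -0.0075], [0.0023, -0.0074], [0.0026, -0.0072], [0.003, -0.0071], [0.0034, -0.0069], [0.0037, -0.0067], [0.0041, -0.0066], [0.0044, -0.0063], [0.0047, -0.0061], [0.005, -0.0059], [0.0053, -0.0056], [0.0056, -0.0053], [0.0058, -0.005], [0.0061, -0.0047], [0.0063, -0.0044], [0.0065, -0.0041], [0.0067, -0.0038], [0.0069, -0.0034], [0.0071, -0.0031], [0.0072, -0.0027], [0.0073, -0.0023], [0.0075, -0.002], [0.0075, -0.0016], [0.0076, -0.0012], [0.0077, -0.0008], [0.0077, -0.0004], [0.0077, -0.0], [0.0077, 0.0004], [0.0077, 0.0008], [0.0076, 0.0011]]
```

Bar gripped (opening 9 mm). I'll follow the arc, first half.

Emit:
jog_arm(
  offsets={"deltas": [[0,0,0.7,-1.5,0],[0,0,0.46,-1.48,0],[0,0,0.52,-1.44,0],[0,0,0.6,-1.42,0],[0,0,0.68,-1.38,0],[0,0,0.74,-1.34,0],[0,0,0.82,-1.32,0],[0,0,0.88,-1.26,0],[0,0,0.94,-1.22,0],[0,0,1,-1.18,0],[0,0,1.06,-1.12,0],[0,0,1.12,-1.06,0],[0,0,1.16,-1,0],[0,0,1.22,-0.94,0],[0,0,1.26,-0.88,0],[0,0,0,0,0]]},
)

```text
t: 4.7
tcp_pos: [0.5376, -0.0618, 0.1685]
tool_rot: [[0.026, 1.0, -0.004], [1.0, -0.026, 0.0], [0.0, -0.004, -1.0]]
wrist_force: [-8.1, -1.5, 7.1]
opening: 0.0089
grasp_force: 30.0
```

```bash
python3 -c "
from h import *
s=state();p=s['tcp_pos']+[0,0,.019];print(p, s['wrist_force'],np.arctan2(p[2]-.058,.6225-p[0]),np.hypot(p[2]-.058,.6225-p[0]))"
```

```text
[ 0.53756039 -0.06178071  0.18749143] [-8.12637054 -1.52956198  7.13807461] 0.9902512958054958 0.15486370233108018
```

Converted, 0.0077 m is 1.54, 0.0076 m is 1.52.

Emit:
jog_arm(
  offsets={"deltas": [[0,0,1.3,-1.12,0],[0,0,1.34,-1.06,0],[0,0,1.38,-0.68,0],[0,0,1.42,-0.62,0],[0,0,1.44,-0.54,0],[0,0,1.46,-0.46,0],[0,0,1.5,-0.4,0],[0,0,1.5,-0.32,0],[0,0,1.52,-0.24,0],[0,0,1.54,-0.16,0],[0,0,1.54,-0.08,0],[0,0,0,0,0]]},
)

```text
t: 5.7
tcp_pos: [0.6208, -0.0636, 0.1979]
tool_rot: [[0.026, 1.0, 0.005], [1.0, -0.026, 0.0], [0.0, 0.005, -1.0]]
wrist_force: [-2.1, 0.4, 4.5]
opening: 0.0089
grasp_force: 30.0
```

```bash
python3 -c "
from h import *
import cv2
s=state();p=s['tcp_pos']+[0,0,.019];print(p, s['wrist_force'],np.arctan2(p[2]-.058,.6225-p[0]),np.hypot(p[2]-.058,.6225-p[0]))
a=[cv2.resize(cv2.cvtColor(get_image(n),4)[y:y+140,x:x+100],None,fx=4,fy=4,interpolation=2) for n,x,y in(('top',260,140),('scene',220,130))]
cv2.imwrite('pics/g2.png',cv2.hconcat(a))"
```

```text
[ 0.62081737 -0.06359199  0.21690004] [-2.12571279  0.41805362  4.5136186 ] 1.5602074678497337 0.1589089528587037
```

View pics/g2.png

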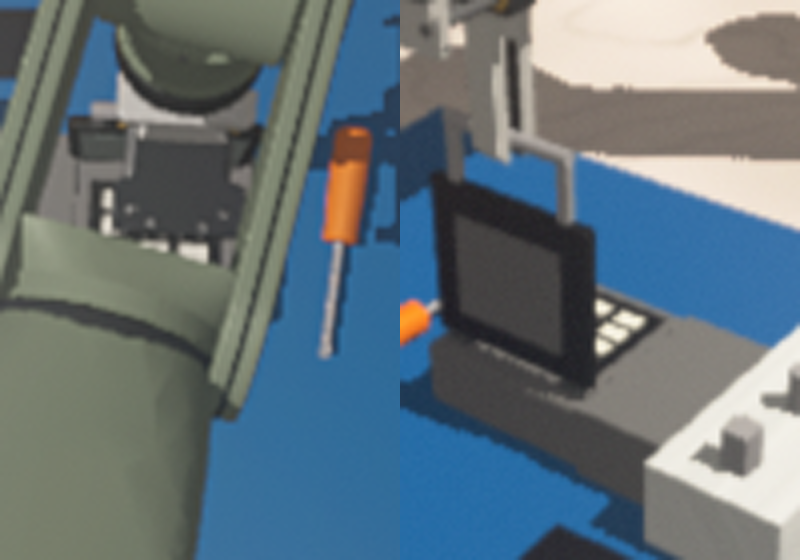

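The screen is now about upright in the scene view and still between the fingers. Ten more degrees (+0.027 m) with a slight drop.

Emit:
jog_arm(
  offsets={"deltas": [[0,0,1.4,0.2,0],[0,0,1.4,0.2,0],[0,0,1.4,0.4,0],[0,0,1.3,0.4,0],[0,0,0,0,0],[0,0,0,0,0]]},
)

```text
t: 6.3
tcp_pos: [0.6508, -0.0643, 0.1943]
tool_rot: [[0.026, 1.0, 0.013], [1.0, -0.026, -0.0], [-0.0, 0.013, -1.0]]
wrist_force: [1.0, 1.5, 10.1]
opening: 0.0091
grasp_force: 30.0
```

Emit:
jog_arm(
  offsets={"deltas": [[0.022,0,0,0,0],[0.022,0,0,0,0],[0.022,0,0,0,0]]},
)

```text
t: 6.55
tcp_pos: [0.6461, -0.0643, 0.1889]
tool_rot: [[0.026, 1.0, 0.001], [1.0, -0.026, 0.0], [0.0, 0.001, -1.0]]
wrist_force: [0.6, 0.0, -0.1]
opening: 0.0212
grasp_force: 0.0
```

Emit:
jog_arm(
  offsets={"deltas": [[0.022,0,0,-4,0],[0.022,0,0,-6,0],[0.022,0,0,-6,0],[0.022,0,0,0,0]]},
)

```text
t: 6.88
tcp_pos: [0.649, -0.0652, 0.2758]
tool_rot: [[0.026, 1.0, 0.012], [1.0, -0.026, -0.002], [-0.002, 0.012, -1.0]]
wrist_force: [0.4, -0.1, 1.2]
opening: 0.0221
grasp_force: 0.0
```

Emit:
jog_arm(
  offsets={"deltas": [[0.05,-2,-8,0,0],[0.05,4,-7,0,0],[0.05,6,-4,0,0],[0.05,7,-3,0,0],[0.05,7,-3,0,0],[0.05,6,-3,0,0],[0.05,6,-1,0,0],[0.05,0,0,0,0],[0.05,0,0,0,0]]},
)

```text
t: 7.63
tcp_pos: [0.5044, 0.1104, 0.268]
tool_rot: [[0.023, 1.0, -0.0], [1.0, -0.023, -0.0], [-0.0, -0.0, -1.0]]
wrist_force: [-0.5, -0.1, 0.1]
opening: 0.05
grasp_force: 0.0
```

```bash
python3 -c "
from h import *
import cv2
a=[cv2.resize(cv2.cvtColor(get_image(n),4)[y:y+140,x:x+100],None,fx=4,fy=4,interpolation=2) for n,x,y in(('top',240,140),('scene',220,130))]
cv2.imwrite('pics/g3.png',cv2.hconcat(a))"
```

```text
(no output)
```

View pics/g3.png

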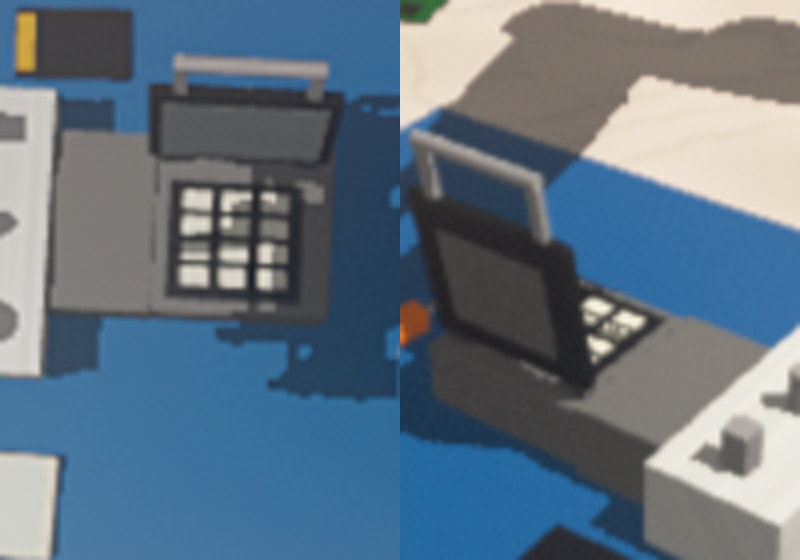

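Screen stands open. Bar ends are at (180,61) and (325,69) in the top half, and (415,137) and (542,180) in the scene half. Measuring the angle:

```bash
python3 - <<'E'
from h import *
from scipy.optimize import least_squares
V=[.56733,.01977,-.02365]
f=lambda a,o:(np.array(a)+.5)/4-.5+o
tb=f([[179,61],[327,70]],[240,140]);sb=f([[142,180],[14,137]],[220,130])
def bar(v,hx): return T(V,[[hx-.152*np.cos(v[0]),v[1]+s*.0475,.058+.152*np.sin(v[0])] for s in(1,-1)])
for hx in(.052,.0553,.058):
    g=lambda v:np.r_[(proj("top",bar(v,hx))-tb).ravel(),(proj("scene",bar(v,hx))-sb).ravel()]
    s=least_squares(g,[1.7,-.075]);print(hx,s.x,g(s.x).round(1))
# free point
q=least_squares(lambda p:np.r_[proj("top",p)[0]-tb.mean(0),proj("scene",p)[0]-sb.mean(0)],[.64,-.06,.2]);print(q.x,q.fun)
E
```

```text
0.052 [ 1.7721301  -0.08037927] [-2.1  0.4  1.1  0.3 -0.4  0.7 -0.8 -0.8]
0.0553 [ 1.75096746 -0.08021533] [-2.2  0.3  1.1  0.2 -0.4  0.5 -0.8 -1. ]
0.058 [ 1.73357163 -0.08009666] [-2.3  0.2  1.1  0.1 -0.4  0.3 -0.8 -1.1]
[ 0.64757045 -0.0620933   0.20664269] [-0.68787299  0.48874495 -0.78667734 -0.09960184]
```

Screen ≈1.75 rad (100°). Now descending around the wide head.

Converted, 0.035 m is 7, 0.03 m is 6.

Emit:
jog_arm(
  offsets={"deltas": [[0.05,0.2,0,7,0],[0.05,0,0,7,0],[0.05,0,0,7,0],[0.05,0,0,7,0],[0.05,0,0,6,0],[0.05,0,0,3,0],[0.05,0,0,1.6,0],[0.05,0,0,0,0],[0.05,0,0,0,0]]},
)

```text
t: 8.48
tcp_pos: [0.5058, 0.1092, 0.0759]
tool_rot: [[0.027, 1.0, 0.001], [1.0, -0.027, -0.0], [-0.0, 0.001, -1.0]]
wrist_force: [-0.1, 0.1, 0.2]
opening: 0.0499
grasp_force: 0.0
```

Emit:
jog_arm(
  offsets={"deltas": [[0.05,0,0,1,0],[0.05,0,0,0.6,0],[0.05,0,0,0,0],[0.05,0,0,0,0]]},
)

```text
t: 8.82
tcp_pos: [0.5053, 0.1101, 0.0681]
tool_rot: [[0.026, 1.0, 0.001], [1.0, -0.026, 0.0], [0.0, 0.001, -1.0]]
wrist_force: [0.2, -0.5, -0.1]
opening: 0.0499
grasp_force: 0.0
```

```bash
python3 -c "
from h import *
import cv2
a=[cv2.resize(cv2.cvtColor(get_image(n),4)[y:y+140,x:x+100],None,fx=4,fy=4,interpolation=2) for n,x,y in(('top',190,150),('scene',280,130))]
cv2.imwrite('pics/g4.png',cv2.hconcat(a))"
```

```text
(no output)
```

View pics/g4.png

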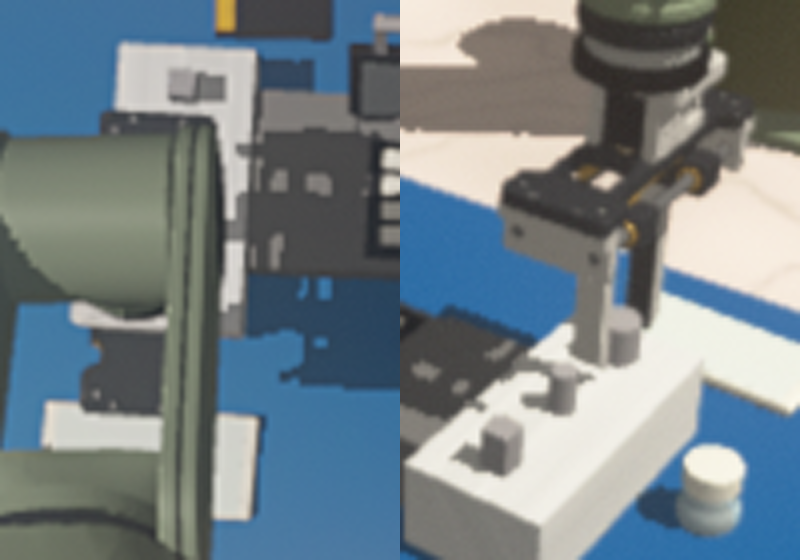

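The head at (625,335) sits between the fingers; its 30 px offset from the near finger matches the perspective expected when aligned. Lower slightly and close.

Emit:
jog_arm(
  offsets={"deltas": [[0.05,0.2,0,0.4,0],[0.05,0,0,0,0],[0.0,0,0,0,0],[0.0,0,0,0,0],[0.0,0,0,0,0],[0.0,0,0,0,0],[0,0,0,0,0]]},
)

```text
t: 9.5
tcp_pos: [0.5051, 0.1111, 0.0656]
tool_rot: [[0.026, 1.0, 0.0], [1.0, -0.026, 0.0], [0.0, 0.0, -1.0]]
wrist_force: [0.7, 0.3, 0.2]
opening: 0.0272
grasp_force: 30.0
```

Emit:
jog_arm(
  offsets={"deltas": [[0,0,0,-0.2,0],[0,0,0,-0.4,0],[0,0,0,-0.4,0],[0,0,0,-0.4,0],[0,0,0,-0.4,0],[0,0,0,-0.2,0],[0,0,0,0,0]]},
)

```text
t: 10.08
tcp_pos: [0.5052, 0.1111, 0.0759]
tool_rot: [[0.026, 1.0, 0.0], [1.0, -0.026, 0.0], [0.0, 0.0, -1.0]]
wrist_force: [-0.1, -0.7, -2.4]
opening: 0.0273
grasp_force: 30.0
```

Emit:
jog_arm(
  offsets={"deltas": [[0,0,0,-0.4,0],[0,0,0,-0.4,0],[0,0,0,-0.4,0],[0,0,0,-0.4,0],[0,0,0,-0.4,0],[0,0,0,-0.4,0],[0,0,0,-0.4,0],[0,0,0,-0.2,0],[0,0,0,0,0],[0,0,0,0,0],[0,0,0,0,0],[0,0,0,0,0]]},
)

```text
t: 11.08
tcp_pos: [0.5048, 0.1111, 0.0904]
tool_rot: [[0.026, 1.0, -0.0], [1.0, -0.026, 0.0], [0.0, -0.0, -1.0]]
wrist_force: [0.2, -0.0, -2.1]
opening: 0.0276
grasp_force: 30.0
```

```bash
python3 -c "
from h import *
import cv2
I=cv2.cvtColor(get_image('scene'),4)
cv2.imwrite('pics/g5.png',cv2.hconcat([cv2.resize(I[y:y+h,x:x+w],(400,560),interpolation=2) for x,y,w,h in((220,130,150,210),(310,170,60,84))]))
print(state()['tcp_pos'],state()['torque'])"
```

```text
[0.50483063 0.11108865 0.09038006] [-0.05107979 -0.03653647 -0.02952816]
```

View pics/g5.png

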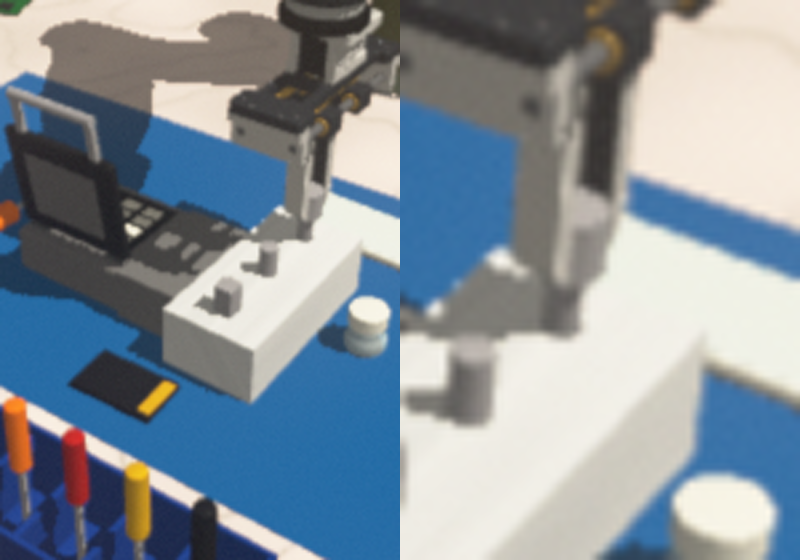

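The rod is held with its shank showing: head top at about (338.2, 200.7) px, shank foot at (334.3, 218.7). I'll check that against the model.

```bash
python3 -c "
from h import *
V=[.56733,.01977,-.02365]
for z in(.06,.085,.088,.103,.113,.123): print(z,proj('scene',T(V,[-.065,.09,z])))"
```

```text
0.06 [[333.55799221 217.82099045]]
0.085 [[334.31817768 209.46172757]]
0.088 [[334.41088852 208.442247  ]]
0.103 [[334.87934845 203.29089931]]
0.113 [[335.1962726  199.80589144]]
0.123 [[335.51696771 196.27941688]]
```

```bash
python3 -c "
from station import r, get_image, camera_params, state, hand_in
print(hand_in())"
```

```text
the job is handed in; nothing more can be done
None
```

The screen stands at about 100° (measured 1.75 rad) and the wide-headed rod is drawn about 25 mm and still gripped in its bore; the job is handed in at about 11 s, with no verdict returned.

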